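# Set up the bench magnifier over the lens blank

## Task

Set up the bench magnifier to inspect the uncut lens blank: swing its arm round until the magnifying lens is centred above the blank, bring the drooping magnifier head level, and fold the flat glare shade up so that it stands square (at 90 degrees) to the head. Leave the blank, the lens block and the loose hand tools where they are, and let go of everything.

Things in the scene. Friction and masses are not known exactly. Their poses are not given: they have to be found in the camera images.
- swivel (a joint): swing of the magnifier arm about its upright pillar, rad, grows anticlockwise seen from above, 0 = middle of its travel (-0.8 to 0.8). Stiff friction joint (0.25 N m), stays where it is left. The pillar (32 mm across, top 172 mm above the worktop) stands on a round grey foot of 100 mm diameter
- tilt (a joint): droop of the round magnifier head about the level axis through its centre, rad: 0 = level, positive = the front (finger-tab side) hangs down; range -0.6 to 1.0. Stiff friction joint (0.3 N m), stays where it is left
- shade (a joint): angle of the flat grey glare shade (98 x 92 x 3 mm plate) to the head, rad: 0 = folded flat over the lens, 1.57 = square to the head, at most 1.9. Light friction hinge (0.045 N m) on the pillar side of the head; stays where it is left
- pillar_axis (a point): point on the upright pillar's axis at the height of the arm, 150 mm above the worktop; its -x axis points along the arm to the head centre, which is 160 mm away
- lens_centre (a point): centre of the magnifying lens, on the tilt axis, 150 mm above the worktop. Head: black ring of 100 mm diameter, 12 mm thick. Axes move with the head: z is the lens normal (up when level), -x points to the finger tab, y lies along the tilt axis. The steel arm carries the head on its -y side only
- tab_grip (a point): grip point of the black finger tab on the front of the head, 82 mm from lens_centre; the tab is 10 mm thick along the head's y, 18 mm high and 36 mm long (it runs from 62 to 98 mm from lens_centre), and moves with the head. Axes as lens_centre
- ear_grip (a point): middle of the free part of the shade's ear, a grey round bar 10 mm in diameter along the shade's y axis at its free edge, sticking out sideways (to +y) past the plate; its free part is 32 mm long. Axes move with the shade: -x points from the hinge to the free edge, z is the normal of the plate
- shade_axis (a point): middle of the shade's hinge axis (along y), 52 mm behind lens_centre (to +x of the head) and 12 mm above it in the head's frame; the ear bar lies 97 mm from this axis and its grip point 66 mm to +y
- blank: uncut clear round lens blank, 62 mm diameter, 6 mm thick, lying flat in one of two round aluminium rests (75 mm diameter, floor 6 mm high, rim 9 mm high) under the sweep of the head; origin at the centre of its underside
- block: black round lens holding block, 26 mm diameter, 16 mm high, standing in the other of the two rests; origin at the centre of its underside
- bench_pliers: steel pliers lying on the worktop, 43 x 150 x 11 mm; origin under their middle
- small_screwdriver: small screwdriver with blue ends lying on the worktop, 21 x 109 x 22 mm; origin under its middle
Mind the look-alikes: they are no part of the job. Leave any orange or pink look-alike of the blank alone.

How it is judged (in metres and radians):
At the end, for the whole second after the job is handed in: The centre of the magnifying lens is within 10 mm horizontally of the blank's centre, the head is level within 5 degrees, the shade stands at 90 degrees to the head within 8 degrees, and all three joints are at rest (under 0.03 rad/s) (horizontal distance between lens_centre and blank below 0.01 m and angle between lens_centre's own z axis and vertical below 0.09 rad and value of joint shade between 1.43 and 1.71 rad and velocity of joint swivel between -0.03 and 0.03 rad/s and velocity of joint tilt between -0.03 and 0.03 rad/s and velocity of joint shade between -0.03 and 0.03 rad/s); the robot touches nothing.
It fails at once if the lens blank was shifted more than 10 mm (distance of blank from where it was at the start of the episode above 0.01 m).
It fails at once if the lens block was shifted more than 10 mm or tipped over (distance of block from where it was at the start of the episode above 0.01 m or angle between block's own z axis and vertical above 0.5 rad).
It fails at once if the pliers or the screwdriver were moved more than 20 mm (distance of any of bench_pliers, small_screwdriver from where it was at the start of the episode above 0.02 m).
It also fails if it takes over 64 s, if anything falls off the work surface, if the arm or the gripper's body presses on something with over 40 N, if the wrist force passes 120 N, or if a joint passes its speed limit or range.

## Robot

A 6-joint arm with a two-finger parallel gripper is mounted at the origin on a cart in front of the work surface, level with it; the furniture and walls round the work are solid. World frame = base frame: x ahead of the robot, y to its left, z up, the work surface at z = 0. Lengths are in mm, angles in rad, forces in N, time in s.
With the tool pointing down it reaches from about 225 to 875 mm from the base axis. Payload 3.4 kg.
Tool frame: the origin (TCP) lies on the centre line of the jaws, within the pads' length; the fingertips stand 22 mm ahead of it and the grasp point (between the pads) lies 3 mm ahead of it; z points along the fingers, y is the direction in which the jaws open and shut (so a half turn about z gives the same grasp; the last joint's range is limited). The gripper opens to 85 mm and grips with 20 to 120 N. Pads are 22 mm wide; open, the fingers measure 114 mm over their backs; the gripper's body (76 mm by 85 mm) begins 54 mm behind the grasp point. The pads swing forward as they close: fully open they stand 13 mm farther back than shut.
Start: joints at [1.218, 0.276, 1.505, -0, 1.361, -0.121], TCP at [132.109, 559.65, 253.328] pointing down, gripper open.
Joint ranges: [-2.89, 2.89], [-0.75, 2.08], [0.22, 2.7], [-1.18, 4.32], [0.11, 2.71], [-2.7, 2.7]. Speed limits (rad/s): [2.57, 2.57, 3.14, 3.14, 3.14, 3.14].

## Interface

Orientations are given as a unit quaternion [w, x, y, z].
In Python, from plant import bot gives the robot as it stands.
- The arm moves only by the shell command python3 -m creep 'ROWS' [OPENING] [FORCE]. ROWS is JSON, a list of rows, each a list of 2 entries, a list of its own where there are three numbers: the shift along the tool's x, y, z in cm, then the turn about the tool's z in rad. A call has 1 to 8 rows; each row is the pose to reach, as a shift and turn from the pose commanded when the call began, along the tool's axes at that moment; what a row does not reach only later rows make up. A row lasts 1/10 s, in which the tool goes at most 50 mm and 8.59 degrees, less where a joint would pass 70% of its speed; a pose out of reach is approached as far as the arm can. A call with a gripper value outside its range is refused whole. OPENING is the closure, from -1 (fully open) to 1 (shut), set as the call begins (- or left out, the last holds). The fingers move at their own pace and stop on an object; FORCE is the grip in N (left out, the last holds). Time passes only in rows, so rows that repeat a pose let the fingers close. It gives the time, the measured TCP pose, the force and the opening at its end, in the units of the state.
- bot.read_state(): the state, without advancing time (a new reading comes with each control period).
- bot.grab_frame(name): name is "side" or "top" or "wrist"; returns the picture (420x560x3 uint8, red, green, blue); there is no depth.
- bot.camera_model(name): a dict with "mtx" (3x3 intrinsics, pixels), "extrinsics" (4x4, takes a point from camera to world coordinates); the wrist camera has in their place "T_tool_cam" (4x4, takes a point from camera to tool coordinates, whose origin is the TCP and whose axes are the flange's). Camera axes: x right, y down, z forward; pixel columns grow to the right and rows downward; lengths in mm; the calibration is good to about 2 mm. A picture is of the moment at which its call begins: read the wrist's pose just before it. camera_model takes no time and is no camera call.
- bot.job_done(): hands the job in, once; it reports no verdict.
Trained networks look in the newest picture that a camera, given by its name, has taken for a name from the list of things; names that differ only in an ending like _2 or _b are one class to them, and where a whole thing is asked for, a point or a joint stands for the part that bears it (a point fixed in the world has none). Each returns a list of dicts, best first, with "conf" (0 to 1); they miss things now and then, are a little off and sometimes report something else, mostly with a low value. They report only what shows in the picture. A call takes as long as a camera call. They do not tell look-alikes from the thing itself.
- bot.spot_in(label, camera): "location" ([column, row] in pixels, amid what is visible of it).
- bot.landmark_of(label, camera): "location" ([column, row] in pixels: a listed point, or the origin of a listed thing).
The state is a dict: "time_s": time; "joint_pos": joint angles; "qd": joint speeds; "tau": joint torques, N m; "eef_pos": TCP position; "ee_rot": TCP orientation; "force": force on the tool from outside, world axes, zero at the start; "wrist_torque": the same for the moment, N m; "finger_gap": finger opening in mm.
Only numpy, scipy, OpenCV 4.12 (cv2) and the standard library are available. Lean on these libraries where they do the work, as an engineer would, in place of code of your own. Each camera call takes 0.05 s, during which the arm holds its last target. There are 200 camera calls.

## Working session

There is one attempt and no reset: what is moved stays moved. The work goes in short steps, Python scripts to look and compute and a shell command to move; the robot and the scene stay as the last step left them, time stands still between calls to the robot, and variables do not carry over. Pictures are saved under pics/ and viewed, about 8 in all and at most 12, crops included, and the job is handed in when it is done.

```bash
mkdir -p pics; ls; cat > h.py <<'E'
import numpy as np, cv2
from scipy.spatial.transform import Rotation as R
from plant import bot
def cam(n):
    m=bot.camera_model(n); K=np.array(m['mtx'])
    if n=='wrist':
        s=bot.read_state(); q=s['ee_rot']; T=np.eye(4); T[:3,:3]=R.from_quat([q[1],q[2],q[3],q[0]]).as_matrix(); T[:3,3]=s['eef_pos']
        E=T@np.array(m['T_tool_cam'])
    else: E=np.array(m['extrinsics'])
    return K,E
def ray(KE,px):
    K,E=KE; d=E[:3,:3]@np.linalg.solve(K,[px[0],px[1],1.]); return E[:3,3],d/np.linalg.norm(d)
def onz(KE,px,z):
    o,d=ray(KE,px); return o+d*(z-o[2])/d[2]
def tri(rays):
    A=np.zeros((3,3));b=np.zeros(3)
    for o,d in rays:
        P=np.eye(3)-np.outer(d,d);A+=P;b+=P@o
    x=np.linalg.solve(A,b); return x,[round(float(np.linalg.norm((np.eye(3)-np.outer(d,d))@(x-o))),1) for o,d in rays]
def proj(KE,p):
    K,E=KE; c=np.linalg.inv(E)@np.r_[p,1]; u=K@c[:3]; return u[:2]/u[2]
def shot(n,f=None):
    KE=cam(n); im=bot.grab_frame(n)
    if f: cv2.imwrite('pics/'+f,cv2.cvtColor(im,cv2.COLOR_RGB2BGR))
    return KE,im
E
python3 - <<'E'
from h import *
np.set_printoptions(precision=1,suppress=True)
names="pillar_axis lens_centre tab_grip ear_grip shade_axis blank block bench_pliers small_screwdriver".split()
ims=[]
L={}
for c in ['top','side']:
    KE,im=shot(c,c+'0.png')
    print(c,KE[1][:3,3],KE[1][:3,2])
    for n in names:
        r=bot.landmark_of(n,c); L[c,n]=(KE,r)
        print(n,[(round(x['conf'],2),np.round(x['location'],0).tolist(), onz(KE,x['location'],12 if n in('blank','block') else 150 if n in('pillar_axis','lens_centre') else 0)[:2].round(0).tolist()) for x in r[:3]])
for n in names:
    a,b=L['top',n],L['side',n]
    if a[1] and b[1]: print(n,*tri([ray(a[0],a[1][0]['location']),ray(b[0],b[1][0]['location'])]))
E
```

```text
pics
top [ 305.   368.7 1321.3] [ 0.2  0.  -1. ]
pillar_axis [(0.68, [247.0, 178.0], [633.0, 475.0])]
lens_centre [(0.65, [298.0, 193.0], [589.0, 317.0])]
tab_grip [(0.94, [323.0, 198.0], [608.0, 222.0])]
ear_grip [(0.67, [311.0, 214.0], [552.0, 264.0])]
shade_axis [(0.84, [285.0, 186.0], [649.0, 355.0])]
blank [(0.55, [172.0, 242.0], [443.0, 732.0]), (0.49, [281.0, 225.0], [510.0, 367.0]), (0.49, [245.0, 231.0], [487.0, 488.0])]
block []
bench_pliers [(0.65, [350.0, 240.0], [461.0, 129.0])]
small_screwdriver [(0.44, [384.0, 242.0], [457.0, 16.0])]
side [  60.9 -375.   795.1] [ 0.4  0.7 -0.6]
pillar_axis [(0.86, [284.0, 175.0], [612.0, 453.0]), (0.24, [321.0, 229.0], [553.0, 204.0])]
lens_centre [(0.77, [312.0, 200.0], [605.0, 309.0])]
tab_grip [(0.91, [321.0, 226.0], [675.0, 347.0]), (0.62, [292.0, 213.0], [639.0, 448.0])]
ear_grip [(0.73, [292.0, 212.0], [641.0, 450.0])]
shade_axis [(0.95, [299.0, 180.0], [764.0, 587.0])]
blank [(0.74, [266.0, 242.0], [495.0, 367.0]), (0.55, [197.0, 192.0], [430.0, 697.0]), (0.51, [244.0, 223.0], [481.0, 475.0])]
block [(0.49, [327.0, 228.0], [678.0, 321.0])]
bench_pliers [(0.85, [304.0, 305.0], [458.0, 133.0])]
small_screwdriver [(0.51, [332.0, 337.0], [460.0, 24.0])]
pillar_axis [634.7 479.2 129.2] [4.6, 4.6]
lens_centre [597.6 312.4 148.4] [8.7, 8.7]
tab_grip [580.  235.4 122.6] [0.3, 0.3]
ear_grip [520.5 277.2 166.5] [0.5, 0.5]
shade_axis [598.3 357.6 189.3] [1.3, 1.3]
blank [ 578.4  751.  -313. ] [123.1, 123.1]
bench_pliers [459.  130.8   3. ] [2.2, 2.2]
small_screwdriver [455.8  18.5  10.1] [0.5, 0.5]
```

```bash
python3 - <<'E'
import cv2
a=cv2.imread('pics/top0.png')[120:300,120:420]; b=cv2.imread('pics/side0.png')[120:380,150:420]
cv2.imwrite('pics/t1.png',cv2.resize(a,None,fx=2.66,fy=2.66,interpolation=2))
cv2.imwrite('pics/s1.png',cv2.resize(b,None,fx=2.3,fy=2.3,interpolation=2))
E
```

```text
(no output)
```

View pics/t1.png

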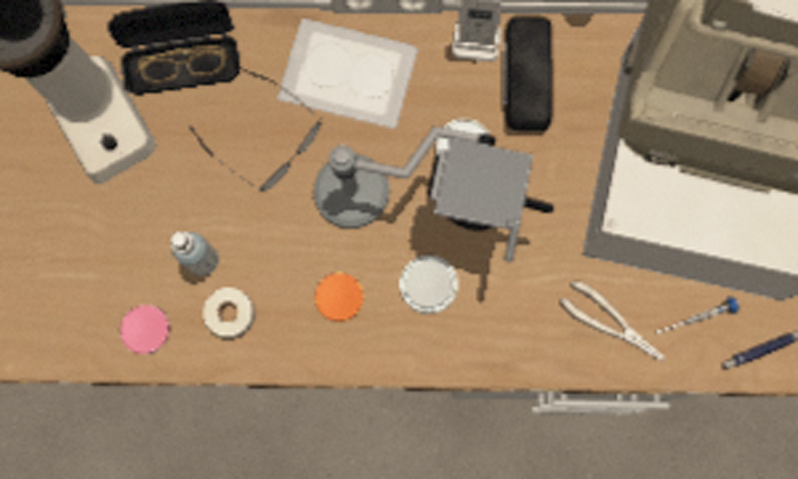

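View pics/s1.png

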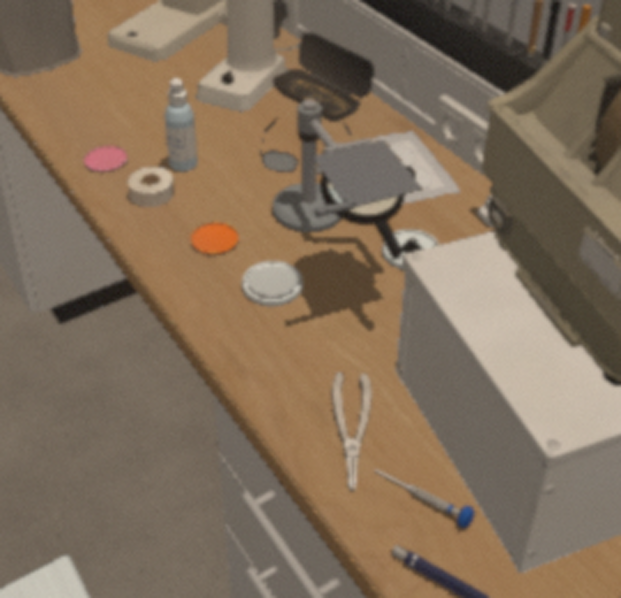

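The top view (x up, y left) shows the pillar foot at crop (350,190), the head under a grey shade at (480,180), and the tab at (538,205). The ear is at (511,245) and the clear blank in its rest at (428,284). The other rest, at (465,135), holds the black block. The side view agrees: blank at (272,283), block at (410,245). The orange and pink discs are look-alikes. The machine on the right limits room at y below about 170.

```bash
python3 - <<'E'
from h import *
np.set_printoptions(precision=3,suppress=True)
s=bot.read_state();q=s['ee_rot'];M=R.from_quat([q[1],q[2],q[3],q[0]]).as_matrix();print(M,s['time_s'],s['finger_gap'])
d=M.T@(np.array([500,270,270])-s['eef_pos'])/10; print(d)
m=bot.camera_model('wrist');print(np.array(m['T_tool_cam']),np.array(m['mtx']))
E
```

```text
[[-0.973  0.23   0.   ]
 [ 0.23   0.973  0.   ]
 [-0.     0.    -1.   ]] 1.0 85.41869471844753
[-42.458 -19.739  -1.668]
[[   0.001   -0.95    -0.312   81.287]
 [   1.       0.001    0.      -0.454]
 [  -0.      -0.312    0.95  -120.255]
 [   0.       0.       0.       1.   ]] [[352.123   0.    274.04 ]
 [  0.    352.123 213.317]
 [  0.      0.      1.   ]]
```

```bash
python3 -m creep '[[[-5,-1.8,-0.4],0],[[-10,-3.6,-0.9],0],[[-15,-5.4,-1.5],0],[[-20,-7.2,-2],0],[[-25,-9,-2.5],0],[[-30,-10.8,-3],0],[[-35,-12.6,-3.5],0],[[-38,-13.7,-3.7],0]]'; python3 -m creep '[[[-3.3,-1.2,0],0],[[-3.3,-1.2,0],0],[[-3.3,-1.2,0],0],[[-3.3,-1.2,0],0]]'
cat > look.py <<'E'
import sys
from h import *
np.set_printoptions(precision=1,suppress=True)
names=sys.argv[2].split(',')
f=sys.argv[1]
for c in (sys.argv[3].split(',') if len(sys.argv)>3 else ['wrist']):
    KE,im=shot(c,f'{c}_{f}.png')
    print(c,bot.read_state()['eef_pos'],bot.read_state()['time_s'])
    for n in names:
        r=bot.landmark_of(n,c)
        z={'blank':6,'block':6,'pillar_axis':150,'lens_centre':150}.get(n,150)
        print(n,[(round(x['conf'],2),np.round(x['location'],0).tolist(),onz(KE,x['location'],z)) for x in r[:3]])
E
python3 look.py a pillar_axis,lens_centre,tab_grip,ear_grip,shade_axis,blank,block
```

```text
time_s: 1.8
eef_pos: [467.3, 340.8, 290.4]
ee_rot: [0.0, 0.116, 0.993, 0.0]
force: [0.2, 1.3, 0.1]
finger_gap: 85.2
time_s: 2.2
eef_pos: [494.1, 323.4, 289.8]
ee_rot: [-0.001, 0.115, 0.993, 0.0]
force: [-1.0, 0.4, -0.1]
finger_gap: 85.3
wrist [493.9 323.6 289.9] 2.25
pillar_axis [(0.91, [477.0, 314.0], array([625.6, 470.9, 150. ]))]
lens_centre [(0.57, [290.0, 317.0], array([592.6, 313.8, 150. ]))]
tab_grip [(0.57, [203.0, 304.0], array([562.5, 245. , 150. ]))]
ear_grip [(0.81, [220.0, 263.0], array([529.3, 269.2, 150. ]))]
shade_axis [(0.81, [347.0, 337.0], array([623.8, 358.2, 150. ]))]
blank [(0.88, [409.0, 127.0], array([479.8, 481.8,   6. ])), (0.56, [316.0, 166.0], array([499.3, 371.5,   6. ])), (0.33, [104.0, 172.0], array([449. , 131.1,   6. ]))]
block []
```

```bash
cat > fit.py <<'E'
from h import *
from scipy.optimize import least_squares
def model(p):
    px,py,a,t,s=p   # a: world yaw of head -x direction
    c=np.array([px,py,150]); L=c+160*np.array([np.cos(a),np.sin(a),0])
    H=R.from_euler('z',a+np.pi).as_matrix()@R.from_euler('y',-t).as_matrix()
    # -x lowered for t>0
    if (H@[-1,0,0])[2]*np.sign(t)>0: H=R.from_euler('z',a+np.pi).as_matrix()@R.from_euler('y',t).as_matrix()
    S=L+H@[52,0,12]
    E=S+H@np.array([-97*np.cos(s),66,97*np.sin(s)])
    return dict(pillar_axis=c,lens_centre=L,tab_grip=L+H@[-82,0,0],shade_axis=S,ear_grip=E)
def fit(obs,p0,prior=None):
    w={'wrist':1.,'top':1.5,'side':1.}
    def f(p):
        m=model(p); r=[]
        for c,KE,n,px in obs: r+=list(w[c]*(proj(KE,m[n])-px))
        if prior is not None: r+=list((np.array(p)-prior[0])/prior[1])
        return r
    return least_squares(f,p0,loss='soft_l1',f_scale=2)
E
python3 - <<'E'
from fit import *
np.set_printoptions(precision=2,suppress=True)
obs=[]
for c,d in dict(top=dict(pillar_axis=(247,178),lens_centre=(298,193),tab_grip=(323,198),ear_grip=(311,214),shade_axis=(285,186)),
 side=dict(pillar_axis=(284,175),lens_centre=(312,200),tab_grip=(321,226),ear_grip=(292,212),shade_axis=(299,180)),
 wrist=dict(pillar_axis=(477,314),lens_centre=(290,317),tab_grip=(203,304),ear_grip=(220,263),shade_axis=(347,337))).items():
    KE=cam(c)
    for n,p in d.items(): obs.append((c,KE,n,np.array(p,float)))
r=fit(obs,[626,471,-1.78,.4,.1]); print(r.x,r.cost)
m=model(r.x); print(m)
for o in obs: print(o[0],o[2],proj(o[1],m[o[2]])-o[3])
print(tri([ray(cam('top'),(281,225)),ray(cam('side'),(266,242)),ray(cam('wrist'),(316,166))]))
E
```

```text
[626.18 469.73  -1.77   0.31   0.27] 34.051824822671534
{'pillar_axis': array([626.18, 469.73, 150.  ]), 'lens_centre': array([594.1 , 312.98, 150.  ]), 'tab_grip': array([578.44, 236.46, 125.03]), 'shade_axis': array([603.3 , 357.92, 177.26]), 'ear_grip': array([519.2 , 276.19, 173.74])}
top pillar_axis [1.56 2.41]
top lens_centre [ 0.7 -1.8]
top tab_grip [-0.5   0.31]
top ear_grip [ 0.16 -0.27]
top shade_axis [-0.62 -0.12]
side pillar_axis [ 1.31 -4.39]
side lens_centre [-4.17  0.88]
side tab_grip [-0.9  -0.22]
side ear_grip [ 0.48 -1.56]
side shade_axis [2.21 3.29]
wrist pillar_axis [-1.59 -0.64]
wrist lens_centre [-0.96  0.9 ]
wrist tab_grip [1.09 0.01]
wrist ear_grip [ 0.12 -0.72]
wrist shade_axis [1.7  0.05]
(array([501.88, 369.87,   6.77]), [8.4, 5.6, 2.9])
```

View pics/wrist_a.png

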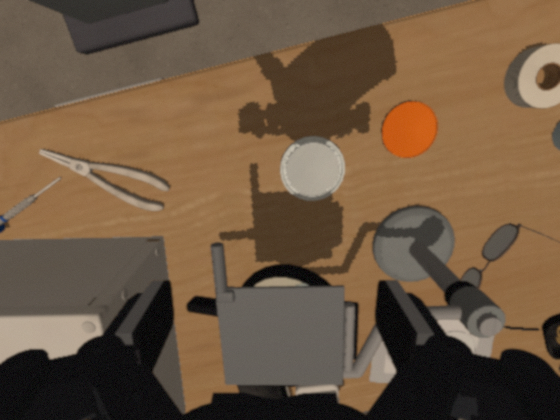

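```bash
python3 - <<'E'
from h import *
print(tri([ray(cam('top'),(340,214)),ray(cam('side'),(324,235)),ray(cam('wrist'),(160,240))]))
E
python3 -m creep '[[[-2,-1.3,0],0.14],[[-4,-2.6,1],0.28],[[-6,-3.9,2],0.42],[[-8,-5.2,3],0.56],[[-10,-6.5,4],0.7],[[-10.2,-6.5,5],0.84],[[-10.2,-6.5,6],0.98],[[-10.2,-6.5,7],1.12]]'; python3 -m creep '[[[0,0,0],0.14],[[0,0,0],0.28],[[0,0,0],0.42],[[0,0,0],0.42],[[0,0,0],0.42]]'
python3 look.py b tab_grip,lens_centre,ear_grip,blank
```

```text
(array([531.15637204, 195.00227191, 127.56254405]), [12.9, 26.3, 29.7])
time_s: 3.4
eef_pos: [579.7, 235.9, 219.4]
ee_rot: [-0.0, 0.628, 0.778, -0.0]
force: [-0.4, -0.2, 0.5]
finger_gap: 85.7
time_s: 3.9
eef_pos: [579.4, 236.3, 219.9]
ee_rot: [0.0, 0.774, 0.634, 0.0]
force: [0.3, 0.5, -0.2]
finger_gap: 85.6
wrist [579.4 236.2 219.9] 3.95
tab_grip [(0.86, [277.0, 226.0], array([582.1, 245.9, 150. ]))]
lens_centre [(0.87, [276.0, 99.0], array([595. , 313.7, 150. ]))]
ear_grip [(0.65, [145.0, 212.0], array([510.1, 268.9, 150. ]))]
blank [(0.96, [160.0, 59.0], array([503. , 365.9,   6. ])), (0.21, [274.0, 100.0], array([594. , 312.8,   6. ]))]
```

```bash
python3 -m creep '[[[0,0,2.5],0],[[0,0,5],0],[[0,0,7],0],[[0,0,8.5],0],[[0,0,9.2],0],[[0,0,9.2],0]]'; python3 -m creep '[[[0,0,0],0],[[0,0,0],0],[[0,0,0],0],[[0,0,0],0],[[0,0,0],0],[[0,0,0],0],[[0,0,0],0],[[0,0,0],0]]' 1 30; python3 -m creep '[[[0,0,0],0],[[0,0,0],0],[[0,0,0],0]]'; python3 look.py c tab_grip,lens_centre,ear_grip,blank,shade_axis
```

```text
time_s: 4.75
eef_pos: [578.9, 236.0, 126.9]
ee_rot: [-0.0, 0.774, 0.633, -0.001]
force: [-0.0, 0.7, 0.6]
finger_gap: 85.4
time_s: 5.55
eef_pos: [579.6, 236.2, 128.3]
ee_rot: [0.0, 0.774, 0.633, 0.0]
force: [-0.0, -0.6, 3.3]
finger_gap: 9.4
time_s: 5.85
eef_pos: [579.6, 236.2, 128.2]
ee_rot: [0.0, 0.774, 0.633, 0.0]
force: [-1.2, -0.3, 3.7]
finger_gap: 9.2
wrist [579.6 236.2 128.2] 5.9
tab_grip []
lens_centre [(0.87, [272.0, 102.0], array([593.7, 313.7, 150. ]))]
ear_grip [(0.96, [14.0, 322.0], array([496.9, 263. , 150. ]))]
blank []
shade_axis []
```

```bash
python3 -m creep '[[[-0.07,0,-0.4],0],[[-0.14,0,-0.8],0],[[-0.22,0,-1.2],0],[[-0.28,0,-1.6],0],[[-0.34,0,-2.0],0],[[-0.38,0,-2.4],0],[[-0.4,0,-2.5],0],[[-0.4,0,-2.5],0]]';  python3 look.py d lens_centre,tab_grip,ear_grip,shade_axis top,side,wrist
```

```text
time_s: 6.95
eef_pos: [578.5, 232.3, 153.3]
ee_rot: [-0.0, 0.774, 0.633, 0.0]
force: [-3.0, 2.8, -4.6]
finger_gap: 9.3
top [578.6 232.3 153.3] 7.0
lens_centre [(0.87, [298.0, 193.0], array([589.3, 316.7, 150. ]))]
tab_grip [(0.66, [325.0, 197.0], array([576.1, 230.9, 150. ]))]
ear_grip [(0.92, [307.0, 212.0], array([527.9, 286.4, 150. ]))]
shade_axis [(0.88, [282.0, 188.0], array([602.2, 365.9, 150. ]))]
side [578.8 232.2 153.3] 7.25
lens_centre [(0.75, [310.0, 201.0], array([598.8, 311.5, 150. ]))]
tab_grip [(0.94, [324.0, 223.0], array([574.7, 217.7, 150. ]))]
ear_grip [(0.79, [291.0, 206.0], array([544.3, 318.6, 150. ])), (0.75, [324.0, 221.0], array([577. , 222.3, 150. ]))]
shade_axis [(0.86, [301.0, 185.0], array([621.9, 384.2, 150. ]))]
wrist [578.9 232.3 153.3] 7.5
lens_centre [(0.84, [270.0, 90.0], array([593. , 313.4, 150. ]))]
tab_grip [(0.77, [274.0, 302.0], array([578.1, 234.1, 150. ]))]
ear_grip [(0.58, [31.0, 258.0], array([490.2, 271.7, 150. ]))]
shade_axis []
```

```bash
python3 -m creep '[[[0.08,-1.93,0],0.08],[[0.39,-4.33,0],0.18],[[0.94,-6.69,0],0.28],[[1.73,-8.98,0],0.38],[[2.73,-11.18,0],0.48],[[3.96,-13.27,0],0.58],[[5.08,-14.84,0],0.66],[[5.54,-15.41,0],0.69]]'; python3 -m creep '[[[0,0,0],0],[[0,0,0],0],[[0,0,0],0]]'; python3 look.py e lens_centre,tab_grip,ear_grip,shade_axis,pillar_axis,blank top,side,wrist
```

```text
time_s: 8.5
eef_pos: [437.1, 316.9, 153.1]
ee_rot: [0.001, 0.943, 0.333, -0.001]
force: [-2.2, -1.8, 0.5]
finger_gap: 9.8
time_s: 8.8
eef_pos: [437.8, 316.0, 152.9]
ee_rot: [0.0, 0.943, 0.334, -0.001]
force: [-5.6, -1.5, 3.4]
finger_gap: 9.8
top [437.9 316.  152.9] 8.85
lens_centre [(0.68, [281.0, 222.0], array([497.3, 366.1, 150. ]))]
tab_grip []
ear_grip [(0.83, [271.0, 243.0], array([432.6, 395. , 150. ]))]
shade_axis [(0.97, [268.0, 207.0], array([542.2, 405.9, 150. ]))]
pillar_axis [(0.62, [248.0, 179.0], array([631. , 472.6, 150. ]))]
blank [(0.83, [172.0, 241.0], array([447. , 735.5,   6. ])), (0.66, [245.0, 232.0], array([484.4, 487.7,   6. ]))]
side [437.9 315.9 152.9] 9.2
lens_centre [(0.7, [268.0, 200.0], array([508.1, 373.7, 150. ]))]
tab_grip [(0.62, [259.0, 222.0], array([440.3, 307.9, 150. ]))]
ear_grip []
shade_axis [(0.42, [274.0, 185.0], array([559.4, 424.5, 150. ])), (0.16, [279.0, 169.0], array([615.9, 487.5, 150. ]))]
pillar_axis [(0.97, [281.0, 172.0], array([611.9, 469.9, 150. ]))]
blank [(0.78, [268.0, 241.0], array([503. , 372.4,   6. ])), (0.58, [194.0, 188.0], array([433.3, 734. ,   6. ])), (0.55, [243.0, 223.0], array([482.1, 481.4,   6. ]))]
wrist [438.  315.9 152.9] 9.55
lens_centre [(0.58, [271.0, 89.0], array([500.7, 368.6, 150. ]))]
tab_grip [(0.71, [274.0, 304.0], array([437.9, 316.4, 150. ])), (0.36, [273.0, 92.0], array([500.3, 367.7, 150. ]))]
ear_grip [(0.63, [31.0, 259.0], array([394.6, 401.8, 150. ])), (0.24, [272.0, 93.0], array([500.1, 367.6, 150. ]))]
shade_axis []
pillar_axis []
blank []
```

```bash
python3 -m creep '[[[0,0,0],0],[[0,0,0],0],[[0,0,0],0],[[0,0,0],0],[[0,0,0],0]]' -1; python3 -m creep '[[[0,0,-1.5],0],[[0,0,-4],0],[[0,0,-7],0],[[0,0,-10],0],[[0,0,-13],0],[[0,0,-15],0],[[0,0,-15],0]]'; python3 look.py f lens_centre,tab_grip,ear_grip,shade_axis,pillar_axis,blank top,side,wrist
```

```text
time_s: 10.35
eef_pos: [439.2, 317.3, 153.0]
ee_rot: [-0.0, 0.943, 0.333, 0.0]
force: [-0.3, 0.5, 0.4]
finger_gap: 80.7
time_s: 11.05
eef_pos: [440.2, 318.1, 306.2]
ee_rot: [-0.001, 0.943, 0.333, 0.004]
force: [0.4, 0.5, -0.3]
finger_gap: 85.3
top [439.3 317.6 304.1] 11.1
lens_centre [(0.89, [280.0, 222.0], array([497. , 369.7, 150. ])), (0.23, [274.0, 244.0], array([427.9, 386.7, 150. ]))]
tab_grip []
ear_grip [(0.86, [271.0, 244.0], array([429.8, 395.5, 150. ]))]
shade_axis [(0.77, [269.0, 206.0], array([545.7, 403.2, 150. ]))]
pillar_axis [(0.92, [248.0, 179.0], array([630.7, 471.6, 150. ]))]
blank [(0.8, [173.0, 242.0], array([443.3, 731.5,   6. ])), (0.69, [244.0, 229.0], array([492.5, 493.8,   6. ]))]
side [438.4 317.1 301.8] 11.45
lens_centre [(0.66, [266.0, 201.0], array([500.3, 374.6, 150. ]))]
tab_grip [(0.79, [259.0, 223.0], array([438.4, 303.2, 150. ])), (0.2, [282.0, 170.0], array([621.3, 479.5, 150. ]))]
ear_grip [(0.76, [233.0, 196.0], array([438.5, 442.4, 150. ]))]
shade_axis [(0.7, [271.0, 184.0], array([554. , 433.3, 150. ]))]
pillar_axis [(0.85, [281.0, 169.0], array([619.9, 481.7, 150. ]))]
blank [(0.54, [196.0, 192.0], array([428.2, 708.2,   6. ])), (0.52, [265.0, 242.0], array([495.9, 374.5,   6. ]))]
wrist [438.8 317.3 302.8] 11.8
lens_centre [(0.77, [276.0, 94.0], array([502.5, 367.8, 150. ]))]
tab_grip [(0.64, [273.0, 203.0], array([436.2, 317.3, 150. ]))]
ear_grip [(0.55, [177.0, 163.0], array([414.6, 396.3, 150. ]))]
shade_axis [(0.67, [270.0, 13.0], array([540.9, 404.7, 150. ]))]
pillar_axis []
blank [(0.61, [182.0, 38.0], array([484.5, 482.7,   6. ]))]
```

```bash
python3 - <<'E'
from fit import *
np.set_printoptions(precision=2,suppress=True)
obs=[]
for c,d in dict(top=dict(lens_centre=(280,222),ear_grip=(271,244),shade_axis=(269,206),pillar_axis=(248,179)),
 side=dict(lens_centre=(266,201),tab_grip=(259,223),ear_grip=(233,196),shade_axis=(271,184),pillar_axis=(281,169)),
 wrist=dict(lens_centre=(276,94),tab_grip=(273,203),ear_grip=(177,163),shade_axis=(270,13))).items():
    KE=cam(c)
    for n,p in d.items(): obs.append((c,KE,n,np.array(p,float)))
r=fit(obs,[626,471,-2.46,.01,.27],([626,470.,0,0,0],[2,2,99,99,99])); print(r.x,r.cost)
m=model(r.x); print(m)
E
python3 -m creep '[[[0.4,-0.8,0],-0.14],[[0.9,-1.6,0.5],-0.28],[[1.3,-2.4,1],-0.42],[[1.7,-3.2,1.5],-0.56],[[2.2,-4,2],-0.7],[[2.8,-4.8,2.5],-0.84],[[3.4,-5.8,3],-0.98],[[3.9,-6.7,4],-1.12]]';python3 -m creep '[[[0,0,0],-0.14],[[0,0,0],-0.28],[[0,0,0],-0.42],[[0,0,0],-0.45],[[0,0,0],-0.45],[[0,0,0],-0.45]]'; python3 look.py g lens_centre,tab_grip,ear_grip,shade_axis,blank
```

```text
[623.58 471.45  -2.45   0.04   0.24] 33.0618839807461
{'pillar_axis': array([623.58, 471.45, 150.  ]), 'lens_centre': array([500.25, 369.52, 150.  ]), 'tab_grip': array([437.1 , 317.33, 146.52]), 'shade_axis': array([539.9 , 402.29, 164.2 ]), 'ear_grip': array([424.56, 392.6 , 183.37])}
time_s: 12.9
eef_pos: [427.3, 394.7, 263.3]
ee_rot: [0.0, 0.619, 0.785, 0.001]
force: [-0.5, 0.0, 0.8]
finger_gap: 85.2
time_s: 13.5
eef_pos: [426.9, 393.9, 262.9]
ee_rot: [-0.0, 0.432, 0.902, 0.0]
force: [0.0, -0.4, -1.0]
finger_gap: 85.4
wrist [426.9 393.9 262.9] 13.55
lens_centre [(0.8, [330.0, 298.0], array([498.9, 370.3, 150. ])), (0.21, [223.0, 299.0], array([436.4, 319.2, 150. ]))]
tab_grip [(0.8, [221.0, 302.0], array([436.3, 316.2, 150. ]))]
ear_grip [(0.86, [272.0, 240.0], array([434.7, 380. , 150. ]))]
shade_axis [(0.74, [307.0, 237.0], array([452.8, 397.8, 150. ]))]
blank [(0.89, [364.0, 142.0], array([477.3, 481. ,   6. ])), (0.82, [312.0, 236.0], array([504.5, 366.4,   6. ]))]
```

View pics/wrist_g.png

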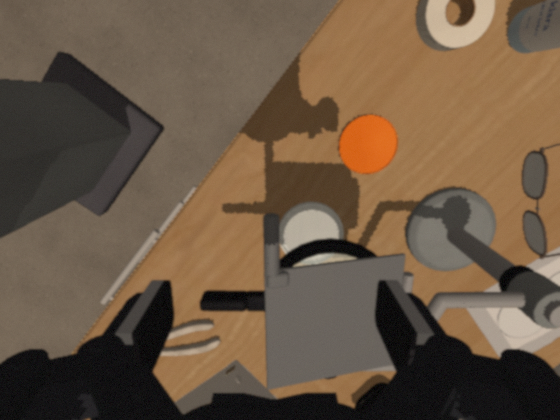

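```bash
python3 -m creep '[[[0,0,2],0],[[0,0,4.5],0],[[0,0,6.5],0],[[0,0,7.6],0],[[0,0,7.6],0]]'; python3 -m creep '[[[0,0,0],0],[[0,0,0],0],[[0,0,0],0],[[0,0,0],0],[[0,0,0],0],[[0,0,0],0],[[0,0,0],0],[[0,0,0],0]]' 1 20; python3 -m creep '[[[0,0,0],0],[[0,0,0],0],[[0,0,0],0]]'; python3 look.py i lens_centre,tab_grip,ear_grip,shade_axis top,side,wrist
```

```text
time_s: 14.3
eef_pos: [426.2, 393.3, 185.4]
ee_rot: [-0.001, 0.431, 0.902, -0.001]
force: [0.3, 0.0, 0.5]
finger_gap: 85.2
time_s: 15.1
eef_pos: [425.5, 393.3, 186.6]
ee_rot: [-0.001, 0.431, 0.902, -0.001]
force: [-5.2, -1.8, 1.1]
finger_gap: 8.8
time_s: 15.4
eef_pos: [425.5, 393.3, 186.6]
ee_rot: [-0.001, 0.431, 0.902, -0.001]
force: [-5.0, -2.7, 1.7]
finger_gap: 8.7
top [425.5 393.3 186.6] 15.45
lens_centre []
tab_grip [(0.64, [298.0, 243.0], array([434.3, 313.1, 150. ]))]
ear_grip []
shade_axis []
side [425.5 393.3 186.6] 15.7
lens_centre [(0.9, [268.0, 201.0], array([504.9, 371.6, 150. ])), (0.31, [300.0, 306.0], array([376.8,  38.5, 150. ]))]
tab_grip [(0.67, [257.0, 221.0], array([437.1, 313.2, 150. ])), (0.62, [269.0, 240.0], array([428.4, 238.7, 150. ]))]
ear_grip [(0.58, [236.0, 197.0], array([443.8, 433. , 150. ]))]
shade_axis [(0.68, [271.0, 184.0], array([553.9, 432.1, 150. ]))]
wrist [425.5 393.3 186.6] 15.95
lens_centre []
tab_grip []
ear_grip [(0.92, [275.0, 313.0], array([440.8, 373.7, 150. ]))]
shade_axis []
```

```bash
python3 -m creep '[[[0,0.21,-0.81],0],[[0,0.55,-1.72],0],[[0,0.97,-2.59],0],[[0,1.47,-3.42],0],[[0,2.06,-4.19],0],[[0,2.72,-4.9],0],[[0,3.45,-5.54],0],[[0,4.24,-6.1],0]]'; python3 -m creep '[[[0,0.84,-0.48],0],[[0,1.73,-0.88],0],[[0,2.65,-1.19],0],[[0,3.59,-1.4],0],[[0,4.55,-1.52],0],[[0,5.24,-1.54],0],[[0,5.24,-1.54],0],[[0,5.24,-1.54],0]]';python3 look.py j lens_centre,tab_grip,ear_grip,shade_axis,pillar_axis top,side,wrist
```

```text
time_s: 16.95
eef_pos: [459.8, 421.3, 249.7]
ee_rot: [-0.0, 0.431, 0.902, 0.001]
force: [-4.5, -0.6, 3.1]
finger_gap: 9.2
time_s: 17.75
eef_pos: [501.2, 453.8, 262.8]
ee_rot: [0.0, 0.431, 0.902, 0.0]
force: [-1.4, 2.5, -0.6]
finger_gap: 9.2
top [501.  453.6 262.8] 17.8
lens_centre [(0.86, [281.0, 222.0], array([498. , 365.5, 150. ])), (0.64, [385.0, 239.0], array([449.3,  51.7, 150. ]))]
tab_grip [(0.97, [300.0, 242.0], array([436.7, 309.5, 150. ]))]
ear_grip [(0.67, [250.0, 214.0], array([519.6, 461.8, 150. ]))]
shade_axis [(0.73, [268.0, 208.0], array([539.7, 407.1, 150. ])), (0.51, [281.0, 223.0], array([493. , 367.2, 150. ])), (0.32, [387.0, 240.0], array([447.9,  45.1, 150. ]))]
pillar_axis []
side [500.6 453.2 262.9] 18.1
lens_centre [(0.93, [268.0, 202.0], array([503. , 364.4, 150. ]))]
tab_grip [(0.6, [256.0, 219.0], array([440.9, 320.6, 150. ]))]
ear_grip [(0.55, [247.0, 152.0], array([585. , 628.6, 150. ]))]
shade_axis [(0.72, [271.0, 188.0], array([544.1, 417.5, 150. ]))]
pillar_axis []
wrist [500.6 453.2 262.9] 18.4
lens_centre [(0.91, [208.0, 298.0], array([500.4, 371.9, 150. ]))]
tab_grip [(0.62, [96.0, 303.0], array([436.9, 314.6, 150. ]))]
ear_grip [(0.9, [275.0, 305.0], array([543.9, 398.9, 150. ]))]
shade_axis []
pillar_axis [(0.72, [417.0, 302.0], array([625.9, 468.8, 150. ]))]
```

```bash
python3 -m creep '[[[0,0,0],0],[[0,0,0],0],[[0,0,0],0],[[0,0,0],0],[[0,0,0],0],[[0,0,0],0]]' -1; python3 -m creep '[[[0,0,-1.5],0],[[0,0,-4],0],[[0,0,-6],0],[[0,0,-7],0],[[-3,-1,-7],0],[[-7,-2.5,-7],0],[[-11,-4,-7],0],[[-14.5,-5.3,-7],0]]'; python3 -m creep '[[[0,0,0],0],[[0,0,0],0]]'; python3 look.py k lens_centre,tab_grip,ear_grip,shade_axis,blank,pillar_axis top,side,wrist
```

```text
time_s: 19.25
eef_pos: [500.8, 453.4, 263.5]
ee_rot: [0.0, 0.431, 0.902, 0.0]
force: [0.2, 0.1, -0.0]
finger_gap: 85.0
time_s: 20.05
eef_pos: [550.7, 305.5, 332.7]
ee_rot: [-0.0, 0.431, 0.902, -0.0]
force: [0.3, -0.8, 0.8]
finger_gap: 85.3
time_s: 20.25
eef_pos: [550.6, 306.8, 333.0]
ee_rot: [-0.001, 0.432, 0.902, 0.0]
force: [0.3, 0.1, -0.2]
finger_gap: 85.1
top [550.3 307.6 332.9] 20.3
lens_centre [(0.89, [279.0, 221.0], array([499.7, 371.9, 150. ])), (0.47, [348.0, 240.0], array([444.4, 162.2, 150. ]))]
tab_grip [(0.73, [297.0, 242.0], array([436.3, 315.8, 150. ]))]
ear_grip [(0.8, [252.0, 214.0], array([520.7, 456.7, 150. ]))]
shade_axis [(0.69, [270.0, 208.0], array([539.5, 399.7, 150. ]))]
blank [(0.62, [244.0, 232.0], array([483.9, 492.2,   6. ])), (0.6, [172.0, 239.0], array([455.2, 734.1,   6. ]))]
pillar_axis [(0.81, [244.0, 180.0], array([628.9, 484.4, 150. ]))]
side [550.2 308.2 333.2] 20.65
lens_centre [(0.86, [268.0, 202.0], array([502.3, 363.8, 150. ]))]
tab_grip [(0.78, [259.0, 222.0], array([441.8, 308.4, 150. ]))]
ear_grip [(0.64, [246.0, 155.0], array([574.6, 613.2, 150. ]))]
shade_axis [(0.83, [272.0, 189.0], array([543. , 412.5, 150. ]))]
blank [(0.62, [243.0, 225.0], array([478.4, 475.9,   6. ])), (0.57, [271.0, 240.0], array([513.1, 373.5,   6. ])), (0.57, [194.0, 190.0], array([427.1, 721.3,   6. ]))]
pillar_axis []
wrist [550.5 307.3 333.3] 21.0
lens_centre [(0.75, [275.0, 101.0], array([501.6, 368.1, 150. ]))]
tab_grip [(0.96, [178.0, 102.0], array([439.3, 317.5, 150. ]))]
ear_grip [(0.61, [176.0, 99.0], array([437.5, 318.5, 150. ])), (0.5, [469.0, 100.0], array([624.6, 468.5, 150. ])), (0.33, [273.0, 101.0], array([500.2, 366.9, 150. ]))]
shade_axis [(0.6, [337.0, 100.0], array([540.2, 400.6, 150. ]))]
blank [(0.61, [322.0, 8.0], array([480.7, 478. ,   6. ]))]
pillar_axis [(0.63, [468.0, 99.0], array([623.7, 468.9, 150. ]))]
```

View pics/wrist_k.png

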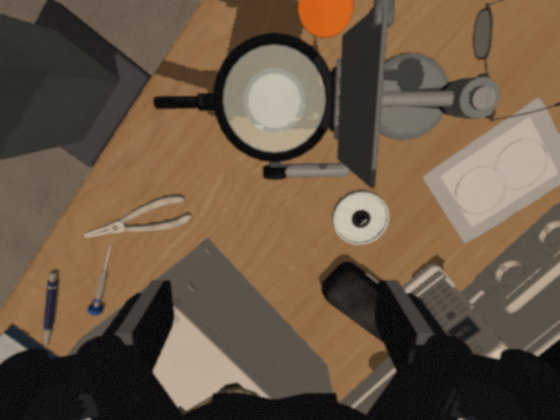

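```bash
python3 - <<'E'
from fit import *
np.set_printoptions(precision=3,suppress=True)
obs=[]
for c,d in dict(top=dict(lens_centre=(279,221),tab_grip=(297,242),ear_grip=(252,214),shade_axis=(270,208),pillar_axis=(244,180)),
 side=dict(lens_centre=(268,202),tab_grip=(259,222),ear_grip=(246,155),shade_axis=(272,189)),
 wrist=dict(lens_centre=(275,101),tab_grip=(178,102),shade_axis=(337,100),pillar_axis=(468,99))).items():
    KE=cam(c)
    for n,p in d.items(): obs.append((c,KE,n,np.array(p,float)))
r=fit(obs,[626,471,-2.46,.01,1.5],([626,470.,0,0,0],[2,2,99,99,99])); print(r.x,r.cost, np.sqrt(np.diag(np.linalg.inv(r.jac.T@r.jac)))*1.5)
m=model(r.x)
for o in obs: print(o[0],o[2],proj(o[1],m[o[2]])-o[3])
im=cv2.imread('pics/side_k.png')[120:260,190:330]
cv2.imwrite('pics/sk.png',cv2.resize(im,(600,600),interpolation=2))
w=cv2.imread('pics/wrist_k.png')[20:180,140:400]
cv2.imwrite('pics/wk.png',cv2.resize(w,None,fx=3,fy=3,interpolation=2))
E
```

```text
[624.031 469.525  -2.451   0.08    1.604] 33.6272561687947 [0.869 0.859 0.006 0.042 0.061]
top lens_centre [ 1.613 -0.388]
top tab_grip [ 0.393 -0.296]
top ear_grip [-0.294  1.664]
top shade_axis [ 0.171 -1.186]
top pillar_axis [4.605 1.072]
side lens_centre [-0.999 -0.031]
side tab_grip [-2.6    0.757]
side ear_grip [ 1.89  -2.729]
side shade_axis [ 0.997 -2.514]
wrist lens_centre [-0.804 -0.152]
wrist tab_grip [-1.139 -0.134]
wrist shade_axis [2.653 0.296]
wrist pillar_axis [ 1.4  -0.33]
```

View pics/wk.png

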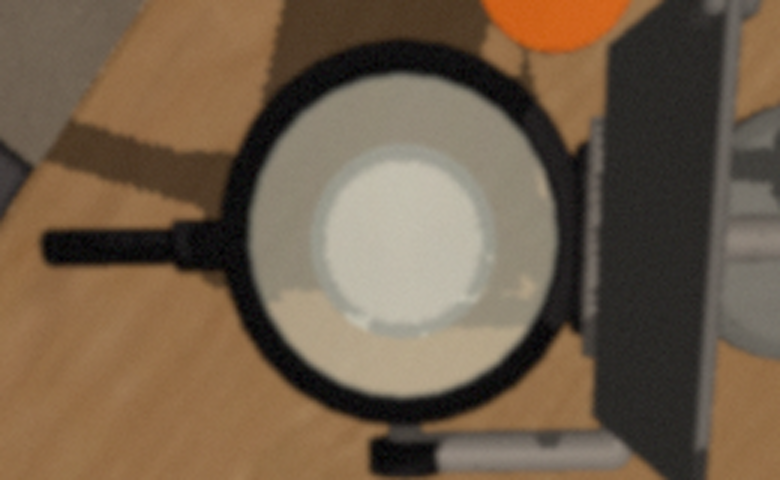

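View pics/sk.png

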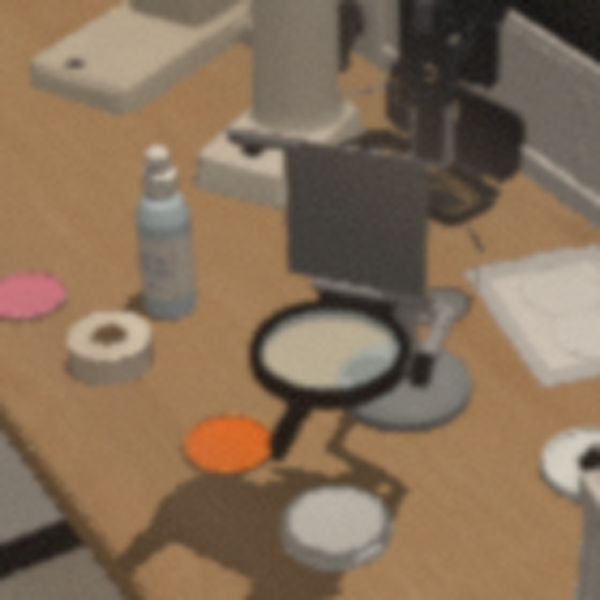

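The overhead wrist view shows the rest and blank centred in the ring: rest at crop (403,240), ring at (402,232), so about 3 mm off. The side view shows the shade standing up and the arm clear. Tilt is still poorly determined (0.08 ± 0.04 against a limit of 0.09), so I'll measure it from several wrist viewpoints.

```bash
cat > rec.py <<'E'
from h import *; import sys,pickle,os
f=sys.argv[1]; O=pickle.load(open(f,'rb')) if os.path.exists(f) else []
for k in range(2):
    KE,im=shot('wrist')
    for n in ['lens_centre','tab_grip','shade_axis','ear_grip']:
        r=bot.landmark_of(n,'wrist')
        if r and r[0]['conf']>.5: O.append(('wrist',KE,n,np.array(r[0]['location'])))
pickle.dump(O,open(f,'wb')); print(len(O))
E
cat > fin.py <<'E'
from fit import *; import pickle,sys
np.set_printoptions(precision=3,suppress=True)
O=pickle.load(open(sys.argv[1],'rb'))
r=fit(O,[626,471,-2.46,.01,1.5],([625,470.,0,0,0],[2,2,99,99,99])); print(r.x,r.cost, np.sqrt(np.diag(np.linalg.inv(r.jac.T@r.jac)))*1.5)
for n in ['lens_centre','tab_grip','shade_axis','ear_grip']:
    rs=[ray(o[1],o[3]) for o in O if o[2]==n]
    if len(rs)>2: print(n,len(rs),*tri(rs))
E
python3 rec.py o1; python3 -m creep '[[[0,-4,0],0],[[0,-8,0],0],[[0,-12,0],0],[[0,-12,0],0],[[0,-12,0],0]]' >/dev/null; python3 rec.py o1;  python3 -m creep '[[[4,0,0],0],[[8,0,0],0],[[12,0,0],0],[[12,0,0],0],[[12,0,0],0]]'>/dev/null; python3 rec.py o1; python3 -m creep '[[[0,4,0],0],[[0,8,0],0],[[0,12,0],0],[[0,12,0],0],[[0,12,0],0]]'; python3 rec.py o1; python3 fin.py o1; python3 -c "from plant import bot;print(bot.read_state()['time_s'])"
```

```text
6
12
18
time_s: 24.3
eef_pos: [475.5, 400.7, 332.1]
ee_rot: [-0.001, 0.431, 0.902, -0.001]
force: [0.3, -1.0, -0.5]
finger_gap: 85.5
26
[624.024 469.772  -2.455  -0.028   1.552] 281.38315613343 [0.779 0.801 0.006 0.019 0.024]
lens_centre 8 [499.591 369.323 148.312] [0.7, 1.6, 1.0, 1.3, 0.8, 2.3, 1.4, 1.1]
tab_grip 8 [437.181 315.214 149.619] [1.0, 2.7, 0.4, 3.0, 1.2, 1.4, 1.3, 0.8]
shade_axis 8 [545.69  409.195 171.104] [10.0, 11.4, 13.1, 13.8, 13.0, 13.6, 80.2, 7.9]
24.8
```

```bash
python3 -m creep '[[[0,-4,0],0],[[0,-8,0],0],[[0,-12,2],0],[[0,-12,5],0],[[0,-12,8],0],[[0,-12,9],0],[[0,-12,9],0]]'; python3 rec.py o2;python3 rec.py o2; python3 -m creep '[[[0,3,0],0],[[0,6,0],0],[[0,9,0],0],[[0,9,0],0],[[0,9,0],0]]'; python3 rec.py o2;python3 rec.py o2; python3 -m creep '[[[3,-2,0],0],[[6,-4,0],0],[[6,-4,0],0],[[6,-4,0],0]]'; python3 rec.py o2;python3 rec.py o2; python3 fin.py o2; python3 -c "
import pickle;pickle.dump(pickle.load(open('o1','rb'))+pickle.load(open('o2','rb')),open('o3','wb'))"; python3 fin.py o3
```

```text
time_s: 25.5
eef_pos: [381.1, 324.9, 242.2]
ee_rot: [-0.001, 0.431, 0.902, -0.001]
force: [0.2, 0.2, 0.2]
finger_gap: 85.2
6
12
time_s: 27.0
eef_pos: [451.8, 381.8, 242.6]
ee_rot: [-0.0, 0.431, 0.902, -0.001]
force: [-1.2, -0.2, -0.3]
finger_gap: 85.2
20
28
time_s: 28.4
eef_pos: [382.8, 403.7, 243.6]
ee_rot: [0.0, 0.431, 0.903, 0.0]
force: [-0.3, -0.5, -0.8]
finger_gap: 85.7
32
36
[624.305 469.738  -2.454   0.008   1.589] 748.9071030122833 [0.953 0.969 0.009 0.014 0.017]
lens_centre 12 [502.154 368.904 146.894] [0.8, 2.5, 1.2, 1.4, 1.8, 1.7, 1.1, 0.6, 0.9, 1.0, 1.3, 2.2]
tab_grip 12 [437.504 314.825 148.258] [1.1, 0.3, 0.7, 1.2, 0.8, 0.8, 1.2, 0.0, 2.7, 1.9, 0.3, 0.5]
shade_axis 8 [539.952 401.041 163.388] [0.6, 0.4, 0.6, 1.0, 0.2, 0.5, 1.5, 1.1]
ear_grip 4 [400.362 443.982 363.21 ] [0.3, 0.3, 0.2, 0.0]
[624.116 469.774  -2.454   0.005   1.587] 1037.1918625195908 [0.59  0.61  0.005 0.009 0.012]
lens_centre 20 [500.031 369.526 149.277] [0.6, 2.0, 1.8, 1.1, 1.1, 2.8, 1.0, 0.7, 0.9, 2.0, 1.2, 1.8, 1.4, 2.0, 2.0, 0.4, 1.4, 1.5, 0.9, 2.7]
tab_grip 20 [437.249 315.133 148.923] [1.1, 2.8, 0.3, 2.8, 1.1, 1.6, 1.2, 1.1, 1.0, 0.2, 0.8, 1.3, 0.9, 0.7, 1.4, 0.2, 2.7, 1.8, 0.3, 0.5]
shade_axis 16 [544.8   405.31  163.714] [5.0, 6.6, 6.3, 7.0, 6.5, 7.1, 86.4, 3.9, 6.1, 5.3, 5.5, 5.2, 6.3, 5.9, 7.0, 5.9]
ear_grip 6 [434.249 448.129 344.298] [31.6, 30.7, 11.5, 11.8, 11.3, 34.3]
```

```bash
python3 -c "
from plant import bot
s=bot.read_state();print(s['time_s'],s['qd'],s['force']);print(bot.job_done())"
```

```text
29.4 [ 3.32455578e-03  7.53941896e-05 -6.60997077e-04  4.52663590e-04
  9.99943258e-04  4.23787708e-04] [-0.29026008  0.20359718  0.44148245]
the job is handed in; nothing more can be done
None
```

I levelled the magnifier head by its tab, swung it about 0.69 rad clockwise over the blank, let go, then folded the shade up by its ear and let go. I handed in at 29.4 s with the gripper open and clear of everything. No verdict was reported.

| Check | Last reading | Limit |
|---|---|---|
| Lens over blank | about 3 mm off in the overhead wrist view | 10 mm |
| Head tilt | 0.005 ± 0.02 rad, from seven wrist viewpoints | 0.09 rad |
| Shade angle | about 90–94°, from the grip position at release and the overhead view | 82–98° |

- **Tilt disagreement:** an earlier fit that also used the fixed cameras gave 0.08 ± 0.04 rad, close to the limit. I took the wrist views as more reliable.
- **Shade less certain:** the network did not find the ear reliably in the last wrist views. The shade figure therefore rests on the grip geometry and one picture, plus an earlier three-camera fit of about 92°.
- **Things left alone:** the pictures show the blank, block, pliers and screwdriver apparently where they were. I did not measure their shifts again. The gripper never went near them, and the wrist forces reported at the end of each move stayed under about 7 N.

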